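# Start a lamp reducer in the thread of a porcelain lampholder

## Robot

A 6-joint arm with a two-finger parallel gripper is mounted at the origin on a cart in front of the work surface, level with it; the furniture and walls round the work are solid. World frame = base frame: x ahead of the robot, y to its left, z up, the work surface at z = 0. Lengths are in mm, angles in rad, forces in N, time in s.
With the tool pointing down it reaches from about 325 to 775 mm from the base axis. Payload 9.3 kg.
Tool frame: the origin (TCP) lies on the centre line of the jaws, within the pads' length; the fingertips stand finger_overhang ahead of it and the grasp point (between the pads) lies 6 mm ahead of it (finger_overhang is the distance from the TCP to the fingertips, in mm); z points along the fingers, y is the line along which they close (so a half turn about z gives the same grasp; the last joint's range is limited). The gripper opens to 85 mm and grips with 20 to 120 N. Pads are 22 mm wide; open, the fingers measure 114 mm over their backs; the gripper's body (76 mm by 85 mm) begins 54 mm behind the grasp point. The pads swing forward as they close: fully open they stand 13 mm farther back than shut.
Start: joints at [1.104, 0.259, 0.021, 1.334, 0, 1.418], TCP at [169.773, 523.139, 228.479] pointing down, gripper open.
Joint ranges: [-3.04, 3.04], [-0.91, 1.82], [-1.04, 1.36], [-1.92, 1.95], [-1.52, 1.45], [-3.14, 3.14]. Speed limits (rad/s): [2.22, 2.22, 2.79, 3.14, 3.14, 3.14].

## Interface

Orientations are given as a unit quaternion [x, y, z, w].
In Python, from workcell import state, camera, get_calibration, close_job, finger_overhang gives the robot as it stands.
- The arm moves only by the tool carry_out, never from a script. Its argument "deltas" is a list of rows, each an object with "linear": the shift along the tool's x, y, z in m, a list of three; "roll": the turn about the tool's z in degrees; "grip": the opening, from 0 (shut) to 1 (fully open). A call has 1 to 20 rows; each row shifts and turns the commanded pose from where the row before left it, along the tool's axes as they then stand; what a row does not reach is not made up. A row lasts 1/8 s, in which the tool goes at most 62.5 mm and 10.7 degrees, less where a joint would pass 70% of its speed; a pose out of reach is approached as far as the arm can. A call with a gripper value outside its range is refused whole. The fingers move at their own pace and stop on an object; "squeeze" is the grip in N (left out, the last holds). Time passes only in rows, so rows that do not move let the fingers close. It gives the time, the measured TCP pose, the force, the opening and the grip force at its end, in the units of the state.
- state(): the state, without advancing time (a new reading comes with each control period).
- camera(name): name is "side" or "top" or "wrist"; returns the picture (480x640x3 uint8, blue, green, red); there is no depth.
- get_calibration(name): a dict with "fovy" (degrees; the focal length in pixels is half the picture's height over the tangent of half this angle, whatever the lens; pixels are square), "cx", "cy" (the principal point, pixels), "extrinsics" (4x4, takes a point from world to camera coordinates). Camera axes: x right, y up, looking along -z (the intrinsics and any distortion apply to the point x, -y, -z); pixel columns grow to the right and rows downward; lengths in mm; the calibration is good to about 2 mm. A picture is of the moment at which its call begins: read the wrist's pose just before it. get_calibration takes no time and is no camera call; for the wrist camera it gives the pose at the moment of the call.
- close_job(): hands the job in; it is judged then, once.
The state is a dict: "time": time; "joint_positions": joint angles; "joint_vel": joint speeds; "effort": joint torques, N m; "eef_pos": TCP position; "tcp_rot": TCP orientation; "ft_force": force on the tool from outside, world axes, zero at the start; "wrist_torque": the same for the moment, N m; "gripper_width": finger opening in mm; "grasp_force": force on a finger pad.
Only numpy, scipy, OpenCV 4.12 (cv2) and the standard library are available. Lean on these libraries where they do the work, as an engineer would, in place of code of your own. Each camera call takes 0.05 s, during which the arm holds its last target. There are 200 camera calls.

## Task

Take the tall white lamp reducer (large metal screw cap below, small lamp socket on top) out of the wooden rack and set it upright into the mouth of the big porcelain lampholder on the test stand. So as not to cross the thread, turn it backward (anticlockwise seen from above) until you feel it drop off the end of the thread, then turn it forward (clockwise) one full turn from there. Do not force it, leave the other things where they are, and finish still gripping the started reducer: do not let go at the end.

Things in the scene. Friction and masses are not known exactly. Their poses are not given: they have to be found in the camera images.
- reducer: Lamp reducer, 46 mm across, 90 mm tall, 0.16 kg. Origin on its axis at the very bottom (tip of its screw cap), z up its axis. Contact tip 17 mm across; black cone widening to 34 mm at z = 11.5 mm; threaded metal shell up to z = 43 mm, 39.5 mm across the crests; above it the plain round white body. In the rack it hangs by the shoulder at z = 43 mm.
- reducer_grip (a point): On the reducer's axis, 70 mm above its origin: middle of the part to grip, a plain cylinder 46 mm across that reaches from 27 mm below this point to 20 mm above it. Axes as the reducer's.
- thread_start (a point): Point of the reducer's thread (right-hand, single, pitch 6.35 mm) where it begins near the tip: 18.5 mm off the axis on the reducer's own +x side, 20 mm above its origin. Seen from above the thread climbs anticlockwise from there. Axes as the reducer's.
- socket_mouth (a point): Centre of the upper rim of the porcelain lampholder, 78 mm above the bench, z up. Bore 41.6 mm, 52 mm deep; rim 63 mm outside. A reducer put in first rests on the holder's thread with its origin 25 to 31 mm below the rim; just after the drop 31 mm below it, and one turn further 37 mm. Once started, the thread has about 1.5 mm of axial play. It turns freely.
- socket_thread (a point): Upper end of the thread inside the lampholder (crests 35.8 mm across): 18.5 mm off the lampholder's axis on its +x side, 7 mm below the rim; seen from above it runs down clockwise. A reducer resting on it climbs 1 mm a radian when turned anticlockwise; as thread_start passes over this point it comes free to fall 6 mm. A firm grip carries it until it is lowered or let go.
- test_stand: Fixed wooden board 150 x 120 x 16 mm with the porcelain lampholder and a terminal strip; origin under the board's centre, x along its 150 mm side. The lampholder's axis stands at x = +18 mm, y = +12 mm; the strip (14 mm high on the board) at x = -55 mm.
- lamp_rack: Fixed wooden rack 168 x 74 mm, top at 54 mm, x along its length; origin under its centre. Two holes of 43 mm at x = -43 and +43 mm, one with the reducer, the other with the blanking plug.
- blank_plug: Low blanking plug with the same screw cap but only a flat white cap 46 mm across and 10 mm high above the rack. Origin at the bottom of its screw cap, 43 mm below the rack's top. Not to be moved.
- tester: Small yellow screwdriver, 123 x 16 x 14 mm, lying on the bench between stand and rack, x along it. Not to be moved.
- small_lampholder: Small black spare lampholder, 48 mm across, 37 mm tall, standing on the bench. Not to be moved.
- tape_measure: Pocket tape measure 65 x 82 x 31 mm lying on the bench. Not to be moved.
Mind the look-alikes: they are no part of the job. There is more than one size of the reducer; the one meant has the size given above.

How it is judged (in metres and radians):
On the way, in this order (a step that is already met when the one before it is completed fails the run):
1. the reducer is upright in the lampholder's mouth and rests on the very top of its thread, close before the drop (within about 0.7 rad) (horizontal distance between reducer and socket_mouth below 0.004 m and angle between the z axis of reducer and the z axis of socket_mouth, either way round below 0.12 rad and z of reducer in the frame of socket_mouth between -0.0268 and -0.0225 m and x of thread_start in the frame of socket_mouth above 0.0145 m and y of thread_start in the frame of socket_mouth below 0.001 m and contact force between reducer and test_stand above 0.2 N), for 0.05 s.
2. turned backward past the thread's end, the reducer has dropped one pitch (horizontal distance between reducer and socket_mouth below 0.004 m and angle between the z axis of reducer and the z axis of socket_mouth, either way round below 0.12 rad and z of reducer in the frame of socket_mouth between -0.0335 and -0.0285 m and x of thread_start in the frame of socket_mouth above 0 m), for 0.05 s.
At the end, for the whole second after the job is handed in: The reducer stands upright (within 4.5 degrees) and centred (within 3 mm) in the lampholder, screwed in one turn beyond the drop, to within a quarter turn either way (origin 34 to 40 mm below the rim), at rest and still gripped by the fingers with at least 2 N (horizontal distance between reducer and socket_mouth below 0.003 m and angle between the z axis of reducer and the z axis of socket_mouth, either way round below 0.08 rad and angle between reducer's own z axis and vertical below 0.08 rad and z of reducer in the frame of socket_mouth between -0.04 and -0.034 m and x of thread_start in the frame of socket_mouth above 0 m and contact force between the fingers and reducer above 2 N and linear speed of reducer below 0.01 m/s); the arm keeps its last pose, push and grip.
It fails at once if the reducer is forced against the test stand with more than 60 N (contact force between reducer and test_stand above 60 N).
It fails at once if the blanking plug is moved by more than 15 mm (distance of blank_plug from where it was at the start of the episode above 0.015 m).
It fails at once if another thing on the bench is moved by more than 25 mm (distance of any of tester, small_lampholder, tape_measure from where it was at the start of the episode above 0.025 m).
It also fails if it takes over 72 s, if anything falls off the work surface, if the arm or the gripper's body presses on something with over 40 N, if the wrist force passes 120 N, or if a joint passes its speed limit or range.

## Working session

There is one attempt and no reset: what is moved stays moved. The work goes in short steps, Python scripts to look and compute and a tool call to move; the robot and the scene stay as the last step left them, time stands still between calls to the robot, and variables do not carry over. Pictures are saved under pics/ and viewed, at most 10 in all, crops included, and the job is handed in when it is done.

Besides the shell and the picture viewer there is one more tool, called after "Emit:" as a command line: name --argument value ..., lists and objects as JSON in quotes. carry_out: Moves the arm, as the interface text tells. Its arguments: {"type":"object","properties":{"deltas":{"type":"array"},"squeeze":{"type":"number"}},"required":["deltas"]}

```bash
mkdir -p pics; ls; python3 - <<'E'
from workcell import *
import cv2,numpy as np
print(state()); print(finger_overhang() if callable(finger_overhang) else finger_overhang)
for n in("side","top","wrist"):
    c=get_calibration(n); print(n,{k:(np.round(v,4).tolist() if k=='extrinsics' else v) for k,v in c.items()})
    cv2.imwrite(f"pics/{n}0.png",camera(n))
E
```

```text
pics
{'time': 0.0, 'joint_positions': array([ 1.10436903e+00,  2.59224434e-01,  2.07425444e-02,  1.33367234e+00,
       -1.82949436e-05,  1.41822702e+00]), 'joint_vel': array([ 0.00101206,  0.00043365, -0.00090588,  0.00065507, -0.00012043,
        0.00039513]), 'effort': array([ 1.63587520e-03, -5.55640590e+01,  3.44532394e+01,  1.35663286e-02,
       -2.78447233e-04,  2.61963004e-05]), 'eef_pos': array([169.66816335, 522.88163624, 227.84107729]), 'tcp_rot': array([ 1.56285638e-01,  9.87711668e-01, -6.49479816e-04, -1.98083249e-04]), 'ft_force': array([-0.27218158, -0.11755136,  0.52037219]), 'wrist_torque': array([ 0.02313888, -0.02794994, -0.00105596]), 'grasp_force': 0.0, 'gripper_width': 85.62741035795152}
25.0
side {'fovy': 51.34585342044763, 'cx': 312.9178914436938, 'cy': 233.6825504761054, 'extrinsics': [[-0.9666, -0.2562, -0.0105, 597.215], [0.1493, -0.5958, 0.7891, -18.4988], [-0.2084, 0.7612, 0.6141, -1205.8621], [0.0, 0.0, 0.0, 1.0]]}
top {'fovy': 47.00856137431458, 'cx': 309.79497338059025, 'cy': 244.07421483930995, 'extrinsics': [[0.0258, -0.9993, -0.0256, 197.2587], [0.9883, 0.0217, 0.1509, -595.5998], [-0.1502, -0.0292, 0.9882, -1034.7273], [0.0, 0.0, 0.0, 1.0]]}
wrist {'fovy': 61.086851409401895, 'cx': 318.5153788266413, 'cy': 240.50704097880364, 'extrinsics': [[0.3088, 0.9511, -0.001, -550.5245], [-0.9107, 0.2954, -0.2886, 37.0744], [-0.2742, 0.09, 0.9575, -378.703], [0.0, 0.0, 0.0, 1.0]]}
```

View pics/top0.png

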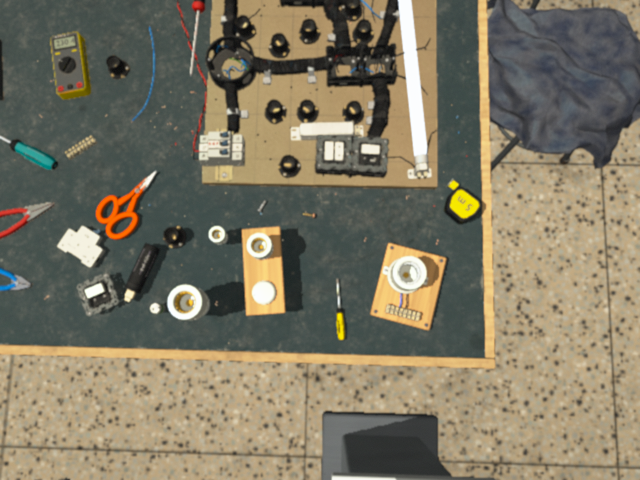

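View pics/side0.png

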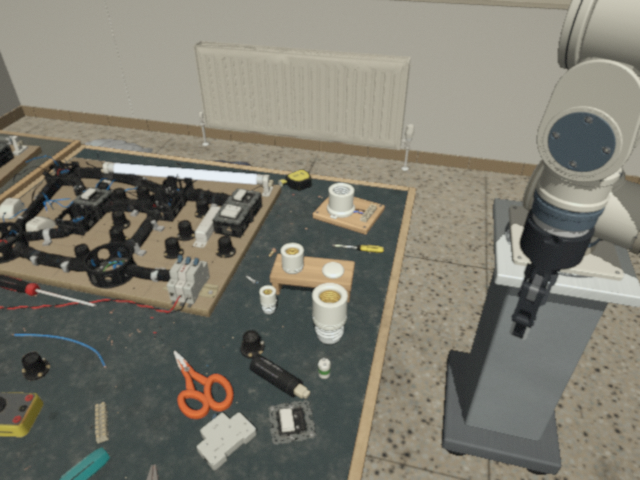

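Candidates for the reducer: the white socket in the rack (top 260,245), a big one on the bench (187,302), and a tiny one on the bench (217,235). The one in the rack should be the right one: it is about 46 mm across, the big one is clearly wider, and the tiny one is narrower. I'll check this numerically and with a crop. The lampholder is on the stand at (408,274) and the plug at (263,293).

```bash
cat > h.py <<'E'
from workcell import *
import cv2,numpy as np
def ray(c,px):
    f=240/np.tan(np.radians(c['fovy']/2)); E=np.array(c['extrinsics']); R=E[:3,:3]; t=E[:3,3]
    d=R.T@np.array([(px[0]-c['cx'])/f,-(px[1]-c['cy'])/f,-1]); return -R.T@t,d
def onz(c,px,z):
    o,d=ray(c,px); return o+d*(z-o[2])/d[2]
def proj(c,P):
    f=240/np.tan(np.radians(c['fovy']/2)); E=np.array(c['extrinsics']); q=E[:3,:3]@np.asarray(P,float)+E[:3,3]
    return c['cx']+f*q[0]/-q[2], c['cy']-f*q[1]/-q[2]
E
python3 - <<'E'
from h import *
c=get_calibration("top")
for n,p,z in [("red",(260,245),101),("plug",(263,293),64),("holder",(408,274),78),("tiny",(217,235),40),("big",(187,302),120),("rackTL",(243,228),54),("rackTR",(282,227),54),("rackBR",(285,314),54),("rackBL",(245,316),54),("bTL",(391,243),16),("bTR",(447,257),16),("bBR",(428,330),16),("bBL",(371,316),16)]:
    print(n,onz(c,p,z).round(0), "mm/px",np.linalg.norm(onz(c,(p[0]+1,p[1]),z)-onz(c,p,z)).round(2))
im=cv2.imread("pics/top0.png"); s=im[215:335,140:300]
cv2.imwrite("pics/crop1.png",cv2.resize(s,None,fx=5,fy=5,interpolation=cv2.INTER_CUBIC))
E
```

```text
red [579. 303. 101.] mm/px 1.87
plug [492. 298.  64.] mm/px 1.91
holder [533.  24.  78.] mm/px 1.87
tiny [606. 397.  40.] mm/px 2.0
big [469. 429. 120.] mm/px 1.82
rackTL [619. 343.  54.] mm/px 1.97
rackTR [622. 267.  54.] mm/px 1.96
rackBR [453. 255.  54.] mm/px 1.92
rackBL [448. 332.  54.] mm/px 1.92
bTL [601.  49.  16.] mm/px 2.01
bTR [575. -63.  16.] mm/px 1.99
bBR [430. -24.  16.] mm/px 1.95
bBL [455.  88.  16.] mm/px 1.97
```

View pics/crop1.png

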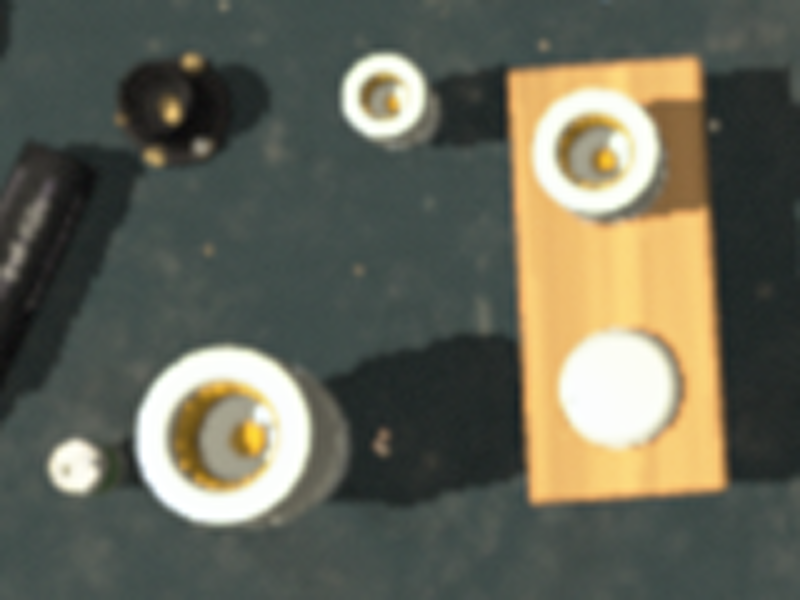

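The enlarged crop confirms it. The rack reducer is about 25 px across, or about 46 mm. The tiny one is about 33 mm and the big one about 64 mm. I'll move over it and refine with the wrist camera.

Emit:
carry_out --deltas '[{"linear":[-0.038,-0.007,0],"roll":0,"grip":1},{"linear":[-0.038,-0.007,0],"roll":0,"grip":1},{"linear":[-0.038,-0.007,0],"roll":0,"grip":1},{"linear":[-0.038,-0.007,0],"roll":0,"grip":1},{"linear":[-0.038,-0.007,0],"roll":0,"grip":1},{"linear":[-0.038,-0.007,0],"roll":0,"grip":1},{"linear":[-0.038,-0.007,0],"roll":0,"grip":1},{"linear":[-0.038,-0.007,0],"roll":0,"grip":1},{"linear":[-0.038,-0.007,0],"roll":0,"grip":1},{"linear":[-0.038,-0.007,0],"roll":0,"grip":1},{"linear":[-0.038,-0.007,0],"roll":0,"grip":1},{"linear":[-0.038,-0.007,0],"roll":0,"grip":1},{"linear":[0,0,0],"roll":0,"grip":1},{"linear":[0,0,0],"roll":0,"grip":1},{"linear":[0,0,0],"roll":0,"grip":1}]'

```text
time: 2.02
eef_pos: [576.7, 303.1, 228.7]
tcp_rot: [0.156, 0.988, 0.0, -0.0]
ft_force: [0.8, -0.3, 1.1]
gripper_width: 85.5
grasp_force: 0.0
```

```bash
python3 - <<'E'
from h import *
import json
s=state(); print(s['time'],s['eef_pos'],s['tcp_rot'],s['joint_positions'])
c=get_calibration("wrist"); im=camera("wrist"); cv2.imwrite("pics/w1.png",im)
json.dump({k:(np.array(v).tolist()) for k,v in c.items()},open("w1.json","w"))
print(proj(c,(579,303,101)),proj(c,(492,298,64)))
E
```

```text
2.025 [576.70241408 303.0803727  228.68292379] [ 1.55773305e-01  9.87792828e-01  4.01292750e-05 -6.96867709e-05] [3.55131446e-01 4.37694028e-01 2.91073107e-01 1.42425765e+00
 1.38211162e-04 6.67951975e-01]
(np.float64(317.89335866880356), np.float64(231.85127701313496)) (np.float64(274.3819970757451), np.float64(110.15282370597436))
```

View pics/w1.png

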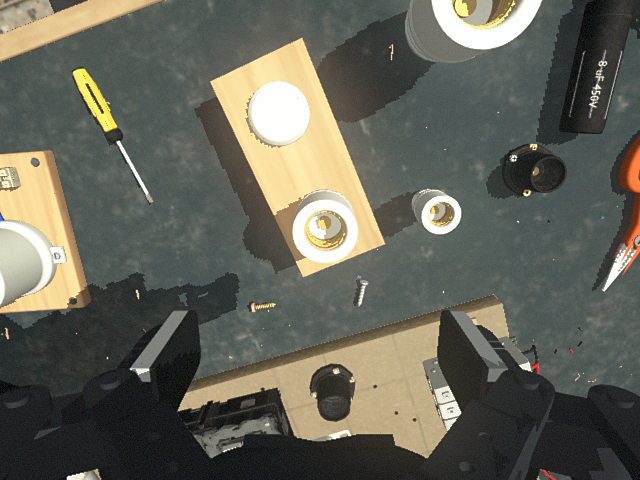

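The wrist view shows the reducer ring at about (325,231), the plug at (279,113) and the holder at the left edge. I'll fit it by the ring and roll half a turn for a second view to cancel the camera bias.

```bash
cat >> h.py <<'E'
from scipy.optimize import minimize
def circ(c,x,y,z,r,n=72):
    a=np.linspace(0,2*np.pi,n,endpoint=False)
    return np.array([proj(c,(x+r*np.cos(t),y+r*np.sin(t),z)) for t in a],np.float32)
def fitring(c,im,x,y,z,ro,ri):
    """centre of a bright annulus ri..ro at height z: maximise outward edge contrast at both radii"""
    g=cv2.GaussianBlur(im.min(2).astype(np.float32),(0,0),1)
    def s(r,p): 
        q=circ(c,p[0],p[1],z,r); return cv2.remap(g,q[:,0],q[:,1],cv2.INTER_LINEAR).ravel()
    def cost(p):
        v=np.clip(s(ro-1.2,p)-s(ro+1.2,p),-20,80).mean()
        if ri: v+=np.clip(s(ri+1.2,p)-s(ri-1.2,p),-20,80).mean()
        return -v
    best=min(((cost((x+a,y+b)),x+a,y+b) for a in np.arange(-12,13,1.) for b in np.arange(-12,13,1.)))
    m=minimize(cost,best[1:],method='Nelder-Mead',options=dict(initial_simplex=[best[1:],(best[1]+.7,best[2]),(best[1],best[2]+.7)]))
    return m.x,-m.fun
E
python3 - <<'E'
from h import *
import json
c=json.load(open("w1.json")); im=cv2.imread("pics/w1.png")
print(onz(c,(325.5,231),101))
for ri in (0,13,14,15,16,17): print(ri,fitring(c,im,577,300,101,23,ri))
print(fitring(c,im,492,298,64,23,0))
q=circ(c,577,300,101,23); print(q.min(0),q.max(0))
E
```

```text
[580.0437597  308.21814823 101.        ]
0 (array([580.49818662, 307.65111827]), np.float64(76.23208618164062))
13 (array([580.92342654, 307.42292732]), np.float64(107.32749938964844))
14 (array([579.46866986, 307.84380182]), np.float64(145.92318725585938))
15 (array([579.91113465, 308.00442892]), np.float64(153.99526977539062))
16 (array([579.92233988, 308.20214398]), np.float64(138.70880126953125))
17 (array([580.37618545, 307.07409944]), np.float64(108.12901306152344))
(array([495.19433142, 300.4302939 ]), np.float64(47.01911926269531))
[279.77353 197.8092 ] [345.99777 261.6775 ]
```

Emit:
carry_out --deltas '[{"linear":[0,0,0],"roll":-10,"grip":1},{"linear":[0,0,0],"roll":-10,"grip":1},{"linear":[0,0,0],"roll":-10,"grip":1},{"linear":[0,0,0],"roll":-10,"grip":1},{"linear":[0,0,0],"roll":-10,"grip":1},{"linear":[0,0,0],"roll":-10,"grip":1},{"linear":[0,0,0],"roll":-10,"grip":1},{"linear":[0,0,0],"roll":-10,"grip":1},{"linear":[0,0,0],"roll":-10,"grip":1},{"linear":[0,0,0],"roll":-10,"grip":1},{"linear":[0,0,0],"roll":-10,"grip":1},{"linear":[0,0,0],"roll":-10,"grip":1},{"linear":[0,0,0],"roll":-10,"grip":1},{"linear":[0,0,0],"roll":-10,"grip":1},{"linear":[0,0,0],"roll":-10,"grip":1},{"linear":[0,0,0],"roll":-10,"grip":1},{"linear":[0,0,0],"roll":-10,"grip":1},{"linear":[0,0,0],"roll":-10,"grip":1},{"linear":[0,0,0],"roll":0,"grip":1},{"linear":[0,0,0],"roll":0,"grip":1}]'

```text
time: 4.58
eef_pos: [577.2, 302.8, 228.7]
tcp_rot: [0.987, -0.158, 0.0, -0.0]
ft_force: [0.4, -0.5, 0.2]
gripper_width: 85.5
grasp_force: 0.0
```

```bash
python3 - <<'E'
from h import *
s=state(); print(s['eef_pos'],s['tcp_rot'],s['joint_positions'])
c=get_calibration("wrist"); im=camera("wrist"); cv2.imwrite("pics/w2.png",im)
for ri in (0,13,14,15,16,17): print(ri,fitring(c,im,577,300,101,23,ri))
print(fitring(c,im,492,298,64,23,0))
# holder visible?
print(proj(c,(533,24,78)))
E
```

```text
[577.23710913 302.82819681 228.73178007] [ 9.87463495e-01 -1.57847456e-01  1.34142619e-04 -9.43874123e-05] [ 3.54526644e-01  4.38052311e-01  2.91776935e-01  1.42419455e+00
  3.27902994e-05 -2.47004520e+00]
0 (array([581.08803407, 307.39566076]), np.float64(77.37569427490234))
13 (array([580.09435977, 307.88658018]), np.float64(110.19786834716797))
14 (array([581.53923981, 307.21043009]), np.float64(137.11679077148438))
15 (array([581.30187391, 307.14908973]), np.float64(152.64212036132812))
16 (array([581.10282412, 307.74149569]), np.float64(142.38565063476562))
17 (array([580.86112724, 306.78359657]), np.float64(106.29777526855469))
(array([497.74401372, 299.22971634]), np.float64(53.30398941040039))
(np.float64(709.5089602936988), np.float64(159.52687680866046))
```

Emit:
carry_out --deltas '[{"linear":[0.0017,-0.0056,0.017],"roll":0,"grip":1},{"linear":[0,0,0.02],"roll":0,"grip":1},{"linear":[0,0,0.02],"roll":0,"grip":1},{"linear":[0,0,0.02],"roll":0,"grip":1},{"linear":[0,0,0.02],"roll":0,"grip":1},{"linear":[0,0,0.02],"roll":0,"grip":1},{"linear":[0,0,0.015],"roll":0,"grip":1},{"linear":[0,0,0.01],"roll":0,"grip":1},{"linear":[0,0,0],"roll":0,"grip":1},{"linear":[0,0,0],"roll":0,"grip":0.5},{"linear":[0,0,0],"roll":0,"grip":0.5},{"linear":[0,0,0],"roll":0,"grip":0.5},{"linear":[0,0,0],"roll":0,"grip":0.4},{"linear":[0,0,0],"roll":0,"grip":0.4},{"linear":[0,0,0],"roll":0,"grip":0.4},{"linear":[0,0,0],"roll":0,"grip":0.4}]' --squeeze 20

```text
time: 6.62
eef_pos: [581.3, 307.4, 87.3]
tcp_rot: [0.988, -0.156, 0.001, -0.0]
ft_force: [-0.1, -0.3, 6.3]
gripper_width: 45.1
grasp_force: 20.3
```

```bash
python3 -c "
from h import *
s=state(); print(s)"
```

```text
{'time': 6.625, 'joint_positions': array([ 3.58949752e-01,  5.04478954e-01,  3.82777996e-02,  1.10319725e+00,
        1.37184613e-05, -2.46878651e+00]), 'joint_vel': array([-5.34034828e-04,  1.64626223e-03, -1.46957777e-03,  1.44121718e-03,
        6.68490116e-05, -4.69327151e-04]), 'effort': array([ 1.74937597e-01, -6.81863308e+01,  3.04389203e+01, -2.32022870e-01,
        1.52628677e-02,  3.38462167e-03]), 'eef_pos': array([581.28791728, 307.39690998,  87.28154983]), 'tcp_rot': array([ 9.87711779e-01, -1.56284846e-01,  6.04614222e-04, -3.50762959e-04]), 'ft_force': array([-0.06695927, -0.27157702,  6.25704358]), 'wrist_torque': array([-0.02989847,  0.05858248, -0.02239755]), 'grasp_force': 20.34273326396942, 'gripper_width': 45.12650604684317}
```

Emit:
carry_out --deltas '[{"linear":[0,0,0],"roll":0,"grip":0.8},{"linear":[0,0,0],"roll":0,"grip":0.8},{"linear":[0,0,0],"roll":10,"grip":0.8},{"linear":[0,0,0],"roll":10,"grip":0.8},{"linear":[0,0,0],"roll":10,"grip":0.8},{"linear":[0,0,0],"roll":10,"grip":0.8},{"linear":[0,0,0],"roll":10,"grip":0.8},{"linear":[0,0,0],"roll":10,"grip":0.8},{"linear":[0,0,0],"roll":10,"grip":0.8},{"linear":[0,0,0],"roll":10,"grip":0.8},{"linear":[0,0,0],"roll":10,"grip":0.8},{"linear":[0,0,0],"roll":0,"grip":0.8},{"linear":[0,0,0],"roll":0,"grip":0.8},{"linear":[0,0,0],"roll":0,"grip":0.4},{"linear":[0,0,0],"roll":0,"grip":0.4},{"linear":[0,0,0],"roll":0,"grip":0.4},{"linear":[0,0,0],"roll":0,"grip":0.4},{"linear":[0,0,0],"roll":0,"grip":0.4}]' --squeeze 30

```text
time: 8.88
eef_pos: [580.9, 307.3, 86.7]
tcp_rot: [-0.588, 0.809, -0.0, 0.0]
ft_force: [-1.5, -0.2, 3.5]
gripper_width: 44.1
grasp_force: 30.7
```

Emit:
carry_out --deltas '[{"linear":[0,0,-0.005],"roll":0,"grip":0.4},{"linear":[0,0,-0.015],"roll":0,"grip":0.4},{"linear":[0,0,-0.02],"roll":0,"grip":0.4},{"linear":[0,0,-0.02],"roll":0,"grip":0.4},{"linear":[0,0,-0.02],"roll":0,"grip":0.4},{"linear":[0,0,-0.02],"roll":0,"grip":0.4},{"linear":[0,0,0],"roll":0,"grip":0.4},{"linear":[0,0,0],"roll":0,"grip":0.4}]'

```text
time: 9.88
eef_pos: [580.7, 307.2, 186.0]
tcp_rot: [-0.588, 0.809, 0.0, -0.0]
ft_force: [-0.7, 0.1, -1.5]
gripper_width: 44.4
grasp_force: 30.9
```

```bash
python3 -c "
from h import *
s=state(); print(s['eef_pos'],s['tcp_rot'],s['joint_positions'],s['ft_force'],s['gripper_width'],s['grasp_force'])
c=get_calibration('wrist');print(proj(c,(533,24,78)))"
```

```text
[580.72604337 307.19937736 185.98635553] [-5.87927119e-01  8.08913848e-01  7.97271558e-05 -2.88136851e-04] [ 3.58974987e-01  4.57223318e-01  2.15346316e-01  1.32951725e+00
  2.54749034e-07 -8.98012875e-01] [-0.69772384  0.13096833 -1.49723277] 44.36504883965589 30.9438818693161
(np.float64(223.69494768362102), np.float64(-378.2374984191247))
```

Emit:
carry_out --deltas '[{"linear":[0.02,-0.004,-0.0014],"roll":0,"grip":0.4},{"linear":[0.03,-0.006,-0.002],"roll":0,"grip":0.4},{"linear":[0.035,-0.007,-0.002],"roll":0,"grip":0.4},{"linear":[0.035,-0.007,-0.002],"roll":0,"grip":0.4},{"linear":[0.035,-0.007,-0.002],"roll":0,"grip":0.4},{"linear":[0.03,-0.006,-0.002],"roll":0,"grip":0.4},{"linear":[0.02,-0.004,-0.002],"roll":0,"grip":0.4},{"linear":[0.009,-0.001,0],"roll":0,"grip":0.4},{"linear":[0,0,0],"roll":0,"grip":0.4},{"linear":[0,0,0],"roll":0,"grip":0.4},{"linear":[0,0,0],"roll":0,"grip":0.4}]'

```text
time: 11.25
eef_pos: [554.8, 91.5, 199.7]
tcp_rot: [-0.588, 0.809, 0.0, -0.0]
ft_force: [-1.0, 0.0, -0.6]
gripper_width: 44.2
grasp_force: 30.9
```

```bash
python3 - <<'E'
from h import *
import json
s=state(); print(s['time'],s['eef_pos'],s['tcp_rot'],s['joint_positions'])
c=get_calibration("wrist"); im=camera("wrist"); cv2.imwrite("pics/w3.png",im)
json.dump({k:(np.array(v).tolist()) for k,v in c.items()},open("w3.json","w"))
print(proj(c,(533,24,78)))
for ri in (0,19.5,20.8,22): print(ri,fitring(c,im,533,24,78,31.5,ri))
E
```

```text
11.25 [554.82551405  91.53305538 199.7243896 ] [-5.88367627e-01  8.08593545e-01  1.13408880e-04 -4.77226149e-05] [ 1.42122774e-02  2.89216211e-01 -8.90396334e-03  1.27288495e+00
  1.30227054e-04 -1.24386489e+00]
(np.float64(318.276305232368), np.float64(120.4128432712793))
0 (array([537.95684423,  23.29917836]), np.float64(55.38522720336914))
19.5 (array([539.17776806,  24.16131257]), np.float64(74.28380584716797))
20.8 (array([538.11325067,  22.99547142]), np.float64(70.68374633789062))
22 (array([538.82949486,  21.98661017]), np.float64(58.98969650268555))
```

View pics/w3.png

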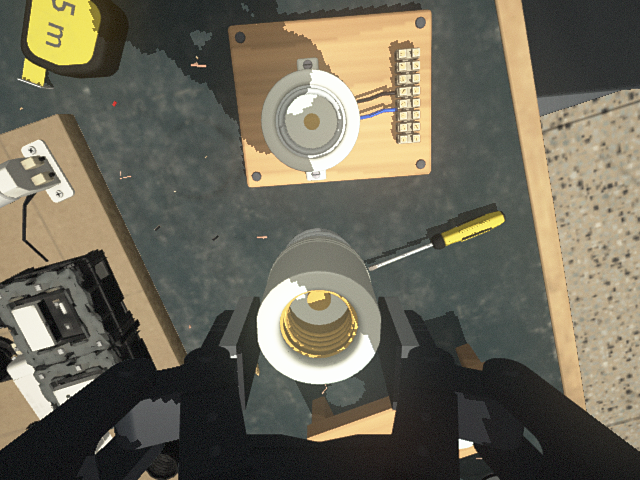

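```bash
python3 - <<'E'
from h import *
import json
c=json.load(open("w3.json")); im=cv2.imread("pics/w3.png")
g=cv2.GaussianBlur(cv2.cvtColor(im,cv2.COLOR_BGR2GRAY).astype(np.float32),(0,0),.8)
def s(r,p,z=78):
    q=circ(c,p[0],p[1],z,r,120); return cv2.remap(g,q[:,0],q[:,1],cv2.INTER_LINEAR).ravel()
def cost(p,rs): return -sum(np.clip(abs(s(r-1,p)-s(r+1,p)),0,30).mean() for r in rs)
for rs in ((31.5,),(20.8,),(31.5,20.8)):
    C=sorted((cost((x,y),rs),x,y) for x in np.arange(528,546,.5) for y in np.arange(14,34,.5)); print(rs,np.round(C[:4],2).tolist())
b=[onz(c,p,16) for p in ((240,37),(420,22),(421,164),(257,177))]; print(np.round(b,1)[:,:2].tolist())
m=np.mean(b,0); X=(b[0]+b[3]-b[1]-b[2])[:2]; X/=np.linalg.norm(X); Y=np.array([-X[1],X[0]])
print("X",X,np.degrees(np.arctan2(X[1],X[0])),"holder",m[:2]+18*X+12*Y)
p=(538.2,23.2); v=im[40:200,220:430].copy(); v=cv2.resize(v,None,fx=3.7,fy=3.7,interpolation=cv2.INTER_CUBIC)
for r in (31.5,20.8):
    q=(circ(c,*p,78,r)-np.array([220,40],np.float32))*3.7; cv2.polylines(v,[q.astype(np.int32)],True,(0,0,255),1)
cv2.imwrite("pics/crop2.png",v)
E
```

```text
(31.5,) [[-27.2, 538.5, 23.5], [-27.11, 538.0, 23.5], [-26.97, 538.0, 23.0], [-26.51, 538.5, 23.0]]
(20.8,) [[-20.84, 536.0, 26.0], [-20.61, 537.5, 27.0], [-20.16, 536.5, 26.5], [-19.96, 537.0, 26.5]]
(31.5, 20.8) [[-44.62, 538.0, 23.0], [-43.75, 538.5, 23.0], [-42.34, 538.0, 23.5], [-41.54, 538.0, 22.5]]
[[569.7, -49.2], [441.8, -18.2], [465.4, 81.3], [593.6, 50.7]]
X [ 0.97227883 -0.23382445] -13.522338460053973 holder [537.9344473   23.62569027]
```

View pics/crop2.png

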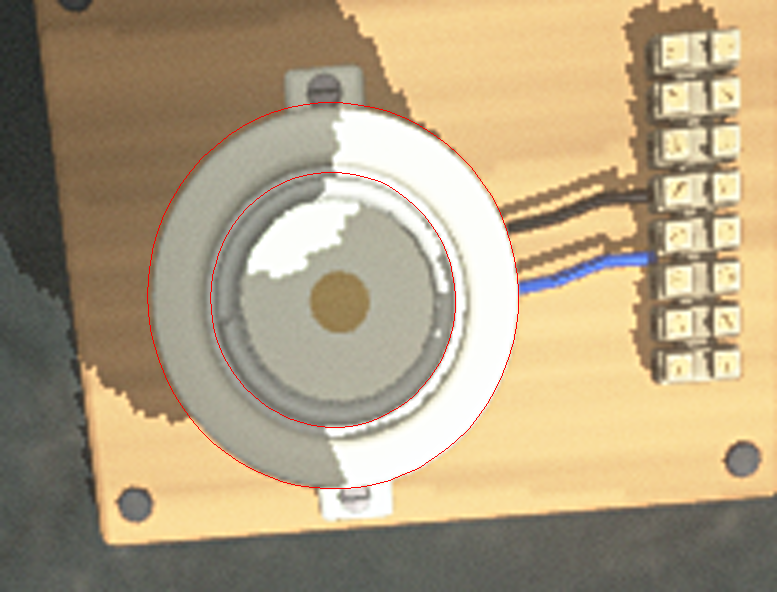

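The overlay fits the rim. The holder axis is at about (538.3, 24.0) and the stand's +x is at −13.5°. I'll move over it and come down.

Emit:
carry_out --deltas '[{"linear":[0.013,-0.001,0],"roll":0,"grip":0.4},{"linear":[0.018,-0.0013,0.004],"roll":0,"grip":0.4},{"linear":[0.018,-0.0014,0.006],"roll":0,"grip":0.4},{"linear":[0.013,-0.001,0.01],"roll":0,"grip":0.4},{"linear":[0.0073,-0.0005,0.012],"roll":0,"grip":0.4},{"linear":[0,0,0],"roll":0,"grip":0.4},{"linear":[0,0,0],"roll":0,"grip":0.4},{"linear":[0,0,0],"roll":0,"grip":0.4}]'

```text
time: 12.3
eef_pos: [538.7, 23.7, 168.2]
tcp_rot: [-0.588, 0.809, -0.0, 0.0]
ft_force: [-1.2, -1.6, -1.8]
gripper_width: 44.1
grasp_force: 31.0
```

```bash
python3 -c "
from h import *
s=state(); print(s['eef_pos'],s['tcp_rot'],s['joint_positions'],s['ft_force'])"
```

```text
[538.66396635  23.65302992 168.18371911] [-5.88193088e-01  8.08720468e-01 -1.73818157e-04  2.56316459e-04] [-1.11844996e-01  2.64470773e-01 -1.25894453e-01  1.17981819e+00
  8.93529893e-05 -1.36949051e+00] [-1.15778577 -1.55287426 -1.77815169]
```

Emit:
carry_out --deltas '[{"linear":[0,0,0.01],"roll":0,"grip":0.4},{"linear":[0,0,0.012],"roll":0,"grip":0.4},{"linear":[0,0,0.008],"roll":0,"grip":0.4},{"linear":[0,0,0.005],"roll":0,"grip":0.4},{"linear":[0,0,0.002],"roll":0,"grip":0.4},{"linear":[0,0,0],"roll":0,"grip":0.4},{"linear":[0,0,0],"roll":0,"grip":0.4}]'

```text
time: 13.18
eef_pos: [538.5, 23.2, 131.2]
tcp_rot: [-0.588, 0.809, -0.0, 0.0]
ft_force: [0.2, 0.8, -1.6]
gripper_width: 44.7
grasp_force: 31.0
```

Emit:
carry_out --deltas '[{"linear":[0,0,0.0005],"roll":0,"grip":0.4},{"linear":[0,0,0.0005],"roll":0,"grip":0.4},{"linear":[0,0,0.0005],"roll":0,"grip":0.4},{"linear":[0,0,0],"roll":0,"grip":0.4}]'

```text
time: 13.68
eef_pos: [538.3, 23.2, 129.3]
tcp_rot: [-0.588, 0.809, 0.0, -0.0]
ft_force: [0.5, 0.5, -1.0]
gripper_width: 44.5
grasp_force: 31.0
```

Emit:
carry_out --deltas '[{"linear":[0,0,0.0005],"roll":0,"grip":0.4},{"linear":[0,0,0.0005],"roll":0,"grip":0.4},{"linear":[0,0,0],"roll":0,"grip":0.4}]'

```text
time: 14.05
eef_pos: [538.3, 23.3, 128.3]
tcp_rot: [-0.588, 0.809, 0.0, -0.0]
ft_force: [0.5, 1.0, -0.9]
gripper_width: 44.2
grasp_force: 31.0
```

Emit:
carry_out --deltas '[{"linear":[0,0,0.0005],"roll":0,"grip":0.4},{"linear":[0,0,0.0005],"roll":0,"grip":0.4},{"linear":[0,0,0],"roll":0,"grip":0.4}]'

```text
time: 14.42
eef_pos: [538.4, 23.3, 127.5]
tcp_rot: [-0.588, 0.809, -0.0, 0.0]
ft_force: [-0.2, -0.1, -0.4]
gripper_width: 44.6
grasp_force: 31.1
```

Emit:
carry_out --deltas '[{"linear":[0,0,0.0005],"roll":0,"grip":0.4},{"linear":[0,0,0.0005],"roll":0,"grip":0.4},{"linear":[0,0,0],"roll":0,"grip":0.4}]'

```text
time: 14.8
eef_pos: [538.5, 23.5, 127.2]
tcp_rot: [-0.588, 0.809, -0.0, 0.001]
ft_force: [-2.1, 2.5, 7.7]
gripper_width: 44.5
grasp_force: 31.8
```

Emit:
carry_out --deltas '[{"linear":[0,0,-0.00012],"roll":-8,"grip":0.4},{"linear":[0,0,-0.00012],"roll":-8,"grip":0.4},{"linear":[0,0,0],"roll":0,"grip":0.4}]'

```text
time: 15.18
eef_pos: [538.2, 23.3, 127.3]
tcp_rot: [-0.696, 0.719, -0.0, 0.0]
ft_force: [-3.5, 0.4, 7.2]
gripper_width: 44.4
grasp_force: 31.7
```

Emit:
carry_out --deltas '[{"linear":[0,0,-0.00012],"roll":-8,"grip":0.4},{"linear":[0,0,-0.00012],"roll":-8,"grip":0.4},{"linear":[0,0,0],"roll":0,"grip":0.4}]'

```text
time: 15.55
eef_pos: [538.0, 23.2, 127.5]
tcp_rot: [0.789, -0.615, 0.0, 0.0]
ft_force: [-3.7, 0.8, 7.5]
gripper_width: 44.7
grasp_force: 31.8
```

Emit:
carry_out --deltas '[{"linear":[0,0,-0.00012],"roll":-8,"grip":0.4},{"linear":[0,0,-0.00012],"roll":-8,"grip":0.4},{"linear":[0,0,0],"roll":0,"grip":0.4}]'

```text
time: 15.92
eef_pos: [537.9, 23.0, 127.8]
tcp_rot: [0.867, -0.499, 0.0, 0.0]
ft_force: [-5.2, 0.1, 8.5]
gripper_width: 44.2
grasp_force: 31.8
```

Emit:
carry_out --deltas '[{"linear":[0,0,-0.00012],"roll":-8,"grip":0.4},{"linear":[0,0,0],"roll":0,"grip":0.4}]'

```text
time: 16.18
eef_pos: [537.9, 22.9, 127.9]
tcp_rot: [0.899, -0.437, 0.0, 0.0]
ft_force: [-5.4, -0.7, 7.9]
gripper_width: 44.5
grasp_force: 31.8
```

Emit:
carry_out --deltas '[{"linear":[0,0,-0.00012],"roll":-8,"grip":0.4},{"linear":[0,0,0],"roll":0,"grip":0.4}]'

```text
time: 16.42
eef_pos: [538.0, 22.8, 128.1]
tcp_rot: [0.928, -0.374, 0.0, 0.0]
ft_force: [-4.9, -2.0, 8.1]
gripper_width: 44.3
grasp_force: 31.8
```

Emit:
carry_out --deltas '[{"linear":[0,0,-0.0001],"roll":-8,"grip":0.4},{"linear":[0,0,0],"roll":0,"grip":0.4}]'

```text
time: 16.68
eef_pos: [538.1, 22.8, 128.1]
tcp_rot: [0.951, -0.308, 0.0, 0.001]
ft_force: [-2.5, -1.9, 7.6]
gripper_width: 44.5
grasp_force: 31.7
```

Emit:
carry_out --deltas '[{"linear":[0,0,-0.0001],"roll":-8,"grip":0.4},{"linear":[0,0,0],"roll":0,"grip":0.4}]'

```text
time: 16.92
eef_pos: [538.3, 22.8, 128.2]
tcp_rot: [0.971, -0.241, 0.0, 0.0]
ft_force: [-1.5, -1.2, 7.1]
gripper_width: 44.4
grasp_force: 31.6
```

```bash
python3 -c "
from h import *
s=state(); print(s['eef_pos'],s['joint_positions'],s['ft_force'],s['wrist_torque'])"
```

```text
[538.25161001  22.81145581 128.19098968] [-1.12909295e-01  2.88354091e-01 -1.99019165e-01  1.08286711e+00
 -9.72210884e-04 -2.76776320e+00] [-1.49365764 -1.21710442  7.1404721 ] [-0.3870666   0.62180331 -0.07494162]
```

Emit:
carry_out --deltas '[{"linear":[0,0,-8e-05],"roll":-7,"grip":0.4},{"linear":[0,0,0],"roll":0,"grip":0.4}]'

```text
time: 17.18
eef_pos: [538.3, 22.9, 128.1]
tcp_rot: [0.983, -0.182, 0.0, 0.0]
ft_force: [-2.3, -1.3, 5.1]
gripper_width: 44.5
grasp_force: 31.5
```

Emit:
carry_out --deltas '[{"linear":[0,0,-8e-05],"roll":-7,"grip":0.4},{"linear":[0,0,0],"roll":0,"grip":0.4}]'

```text
time: 17.42
eef_pos: [538.3, 23.2, 127.5]
tcp_rot: [0.992, -0.123, -0.0, 0.0]
ft_force: [-0.3, -1.2, -0.2]
gripper_width: 44.3
grasp_force: 31.0
```

Contact force is gone and the height dropped to the command, so it is past the end of the thread. I'll lower it one pitch.

Emit:
carry_out --deltas '[{"linear":[0,0,0.0005],"roll":-2,"grip":0.4},{"linear":[0,0,0.001],"roll":0,"grip":0.4},{"linear":[0,0,0.001],"roll":0,"grip":0.4},{"linear":[0,0,0],"roll":0,"grip":0.4}]'

```text
time: 17.92
eef_pos: [538.3, 23.3, 125.0]
tcp_rot: [0.995, -0.105, -0.0, 0.0]
ft_force: [0.8, -2.1, -2.4]
gripper_width: 44.7
grasp_force: 31.0
```

Emit:
carry_out --deltas '[{"linear":[0,0,0.0007],"roll":0,"grip":0.4},{"linear":[0,0,0.0007],"roll":0,"grip":0.4},{"linear":[0,0,0],"roll":0,"grip":0.4}]'

```text
time: 18.3
eef_pos: [538.3, 23.2, 123.7]
tcp_rot: [0.995, -0.104, -0.0, -0.0]
ft_force: [-0.9, -1.3, -0.9]
gripper_width: 44.3
grasp_force: 31.0
```

Emit:
carry_out --deltas '[{"linear":[0,0,0.0005],"roll":0,"grip":0.4},{"linear":[0,0,0.0005],"roll":0,"grip":0.4},{"linear":[0,0,0],"roll":0,"grip":0.4}]'

```text
time: 18.68
eef_pos: [538.4, 23.2, 122.9]
tcp_rot: [0.995, -0.104, 0.0, 0.0]
ft_force: [-0.8, -2.4, 0.7]
gripper_width: 44.2
grasp_force: 31.2
```

Emit:
carry_out --deltas '[{"linear":[0,0,0.0005],"roll":0,"grip":0.4},{"linear":[0,0,0],"roll":0,"grip":0.4}]'

```text
time: 18.92
eef_pos: [538.5, 23.2, 122.9]
tcp_rot: [0.995, -0.104, 0.0, 0.0]
ft_force: [-1.6, -1.5, 6.0]
gripper_width: 44.5
grasp_force: 31.7
```

Emit:
carry_out --deltas '[{"linear":[0,0,0.00012],"roll":8,"grip":0.4},{"linear":[0,0,0.00014],"roll":8,"grip":0.4},{"linear":[0,0,0.00014],"roll":8,"grip":0.4},{"linear":[0,0,0.00014],"roll":8,"grip":0.4},{"linear":[0,0,0.00014],"roll":8,"grip":0.4},{"linear":[0,0,0],"roll":0,"grip":0.4}]'

```text
time: 19.68
eef_pos: [538.3, 23.3, 122.1]
tcp_rot: [0.898, -0.439, 0.0, -0.0]
ft_force: [-3.2, -1.4, 5.9]
gripper_width: 44.4
grasp_force: 31.6
```

Emit:
carry_out --deltas '[{"linear":[0,0,0.00014],"roll":8,"grip":0.4},{"linear":[0,0,0.00014],"roll":8,"grip":0.4},{"linear":[0,0,0.00014],"roll":8,"grip":0.4},{"linear":[0,0,0.00014],"roll":8,"grip":0.4},{"linear":[0,0,0.00014],"roll":8,"grip":0.4},{"linear":[0,0,0],"roll":0,"grip":0.4}]'

```text
time: 20.42
eef_pos: [538.3, 23.4, 121.4]
tcp_rot: [-0.694, 0.72, -0.0, 0.0]
ft_force: [-2.1, -1.2, 4.8]
gripper_width: 44.3
grasp_force: 31.6
```

Emit:
carry_out --deltas '[{"linear":[0,0,0.00018],"roll":10,"grip":0.4},{"linear":[0,0,0.00018],"roll":10,"grip":0.4},{"linear":[0,0,0.00018],"roll":10,"grip":0.4},{"linear":[0,0,0.00018],"roll":10,"grip":0.4},{"linear":[0,0,0.00018],"roll":10,"grip":0.4},{"linear":[0,0,0.00018],"roll":10,"grip":0.4},{"linear":[0,0,0.00018],"roll":10,"grip":0.4},{"linear":[0,0,0.00018],"roll":10,"grip":0.4},{"linear":[0,0,0.00018],"roll":10,"grip":0.4},{"linear":[0,0,0],"roll":0,"grip":0.4}]'

```text
time: 21.68
eef_pos: [538.5, 23.0, 119.8]
tcp_rot: [0.019, 1.0, -0.0, 0.0]
ft_force: [-2.6, -3.8, 6.0]
gripper_width: 44.2
grasp_force: 31.6
```

Emit:
carry_out --deltas '[{"linear":[0,0,0.00018],"roll":10,"grip":0.4},{"linear":[0,0,0.00018],"roll":10,"grip":0.4},{"linear":[0,0,0.00018],"roll":10,"grip":0.4},{"linear":[0,0,0.00018],"roll":10,"grip":0.4},{"linear":[0,0,0.00018],"roll":10,"grip":0.4},{"linear":[0,0,0.00018],"roll":10,"grip":0.4},{"linear":[0,0,0.00018],"roll":10,"grip":0.4},{"linear":[0,0,0.00018],"roll":10,"grip":0.4},{"linear":[0,0,0.00018],"roll":10,"grip":0.4},{"linear":[0,0,0],"roll":0,"grip":0.4}]'

```text
time: 22.92
eef_pos: [538.1, 23.2, 118.2]
tcp_rot: [0.72, 0.694, -0.0, 0.0]
ft_force: [-4.0, -2.0, 6.9]
gripper_width: 44.4
grasp_force: 31.7
```

Emit:
carry_out --deltas '[{"linear":[0,0,0.00018],"roll":10,"grip":0.4},{"linear":[0,0,0.00018],"roll":10,"grip":0.4},{"linear":[0,0,0.00018],"roll":10,"grip":0.4},{"linear":[0,0,0.00018],"roll":10,"grip":0.4},{"linear":[0,0,0.00018],"roll":10,"grip":0.4},{"linear":[0,0,0.00018],"roll":10,"grip":0.4},{"linear":[0,0,0],"roll":0,"grip":0.4}]'

```text
time: 23.8
eef_pos: [538.5, 23.4, 117.3]
tcp_rot: [0.971, 0.241, 0.001, 0.0]
ft_force: [-2.4, -2.1, 7.3]
gripper_width: 44.7
grasp_force: 31.7
```

```bash
python3 -c "
from h import *
s=state(); print(s['eef_pos'],s['tcp_rot'],s['joint_positions'],s['ft_force'],s['wrist_torque'])"
```

```text
[538.50332787  23.38054229 117.32560021] [9.70545315e-01 2.40918107e-01 5.03751150e-04 6.17646763e-05] [-1.12468629e-01  2.96188378e-01 -2.17435582e-01  1.05618493e+00
  2.35141838e-04  2.54250066e+00] [-2.41673301 -2.07091621  7.26595057] [-0.33331766  0.55867344 -0.01432972]
```

Emit:
carry_out --deltas '[{"linear":[0,0,0.00014],"roll":9,"grip":0.4},{"linear":[0,0,0.00014],"roll":9,"grip":0.4},{"linear":[0,0,0.0001],"roll":7,"grip":0.4},{"linear":[0,0,0],"roll":0,"grip":0.4},{"linear":[0,0,0],"roll":0,"grip":0.4},{"linear":[0,0,0],"roll":0,"grip":0.4}]'

```text
time: 24.55
eef_pos: [538.5, 23.2, 116.8]
tcp_rot: [1.0, 0.026, 0.0, 0.0]
ft_force: [-2.9, -1.9, 6.1]
gripper_width: 44.3
grasp_force: 31.7
```

```bash
python3 -c "
from h import *
s=state(); print(s['eef_pos'],s['joint_positions'],s['ft_force'])
cv2.imwrite('pics/end.png',camera('wrist'))"
```

```text
[538.50784229  23.21623414 116.84455464] [-1.12597507e-01  2.96619128e-01 -2.18132400e-01  1.05514944e+00
 -8.12825564e-05  2.97631787e+00] [-2.85474543 -1.89027467  6.13960018]
```

View pics/end.png

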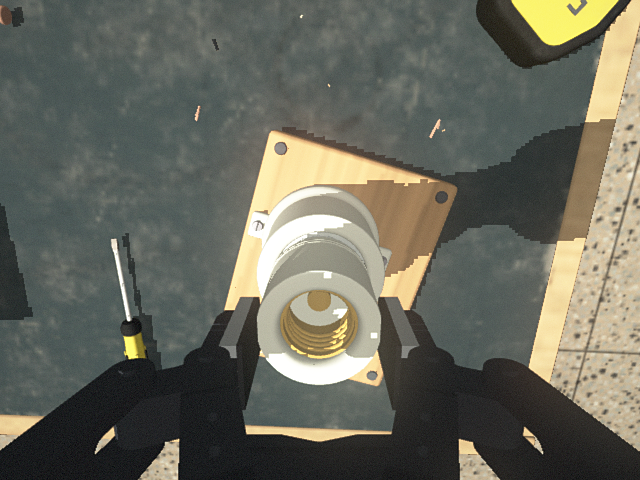

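The picture shows the reducer upright in the holder (ring at about (319,325)), still in the fingers. Its depth is about 37 mm below the rim with a push of about 6 N, so I'll hand it in.

```bash
python3 -c "
from workcell import close_job
print(close_job())"
```

```text
the job is handed in; nothing more can be done
None
```

I handed the job in at about 25 s, with no verdict returned: the reducer dropped off the thread end when turned backward, went forward about 345° to about 37 mm below the rim, and is still gripped at about 31 N.

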